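# Fish a spun cap out from under the bench shelf with the reacher

## Task

A thin spun-aluminium cap has slid under the low wire shelf on the bench, where no hand fits. Take the reacher by its handle and trigger, squeeze its jaws shut on the cap just firmly enough to hold it without denting it, and bring it out and set it down gently, upright, on the rubber mat; then let go of it and lay the reacher flat on the bench, clear of the cap and the shelf. Do not touch the cap with the gripper, do not knock the shelf, and leave the jar and the spanner where they are.

Things in the scene. Friction and masses are not known exactly. Their poses are not given: they have to be found in the camera images.
- reacher: Hand reacher (grabber), 365 mm long, 34 mm thick, 0.35 kg, lying on its side: black handle and barrel, aluminium shaft, two jaws. Origin on its underside below the middle of handle and trigger; x = the way the jaws point, z up. Handle: x -32 to -8, y -39 to 47. Barrel (30 wide, x -45 to 65), shaft and jaws lie along y = -52, at mid height. Head 34 wide from x = 225, jaw tips x = 322.
- reacher_trigger (a joint): Trigger travel towards the handle, m: 0 released, 0.028 full. Spring 14 N + 0.25 N/mm. The springy jaws are bent by use, differently each time: both pads touch the cap at an unknown travel of 6 to 22 mm. Past that each pad presses about 1.4 N more per mm and the trigger resists 2 N/mm more. 2 to 3 mm past touch holds well; a full squeeze dents the cap.
- reacher_grip (a point): Middle of the span handle + trigger, released: flat outer faces 64 mm apart along x; trigger blade x 22 to 32, y -31 to 41, z 2 to 32 of the reacher. Point is 17 mm above the underside, axes as the reacher's. One finger goes behind the handle, one before the trigger. As both fingers close, the reacher shifts forward against the gripper by half the squeeze.
- reacher_mouth (a point): Where the cap's centre should come between the rubber pads: reacher frame x = 300, y = -52, 15 mm above the underside. Pads x 285 to 321, z 4 to 26; the rubber nose between the jaws ends at x = 280, jaw hinges x = 250. Free width between released pads here is 45 to 67 mm as bent, its middle up to 6 mm off the centre line; the open jaws are up to 100 mm wide outside.
- cap: Plain aluminium cap, 36 mm across, 30 mm high (straight wall to 24 mm, then a dome), about 30 g, standing on its open end under the shelf. Origin: centre of its underside, z up. Its thin wall dents if a pad presses it with more than about 6 N. Squeeze with the reacher held a few mm off bench and mat: pressed down, its rubbing hides the feel.
- shelf: Fixed low bench shelf of steel wire, 220 mm deep (x), 300 mm wide (y). Origin on the bench under its centre. Open front at x = -110; free height below 56 mm; wires 22 mm apart, tops 65 mm up. Legs 8 mm thick at the corners (x +-110, y +-150); a sheet closes the back at x = 110. The cap stands 70 to 110 mm behind the front edge.
- mat: Fixed square of dark rubber on the bench in front of the shelf, 130 x 130 mm, 2 mm thick. Origin: centre of its underside.
- jar: Screw-top jar, 54 mm across, 75 mm high, standing loose on top of the shelf near its back. Bystander.
- wrench: Spanner lying on the bench beyond the mat, 160 mm long, under 20 mm high. Bystander.

How it is judged:
By the outcome, as a careful person would: the job done as asked, in the order asked, and still so for the second after the job is handed in, with the robot touching nothing.
It also fails if it takes over 61 s, if anything falls off the work surface, if the arm or the gripper's body presses on something with over 40 N, if the wrist force passes 120 N, or if a joint passes its speed limit or range.

## Robot

A 6-joint arm with a two-finger parallel gripper is mounted at the origin on the work surface. World frame = base frame: x ahead of the robot, y to its left, z up, the work surface at z = 0. Lengths are in mm, angles in rad, forces in N, time in s.
With the tool pointing down it reaches from about 300 to 775 mm from the base axis. Payload 14.6 kg.
Tool frame: the origin (TCP) lies midway between the tips of the shut fingers; the grasp point (between the pads) lies 19 mm behind it; z points along the fingers, y is the line along which they close (so a half turn about z gives the same grasp; the last joint's range is limited). The gripper opens to 94 mm and grips with 3 to 60 N. Pads are 16 mm wide; open, the fingers measure 119 mm over their backs; the gripper's body (75 mm by 177 mm) begins 78 mm behind the grasp point.
Start: joints at [1.103, 0.3, 1.521, -0, 1.321, -0.067], TCP at [214.582, 506.403, 205.446] pointing down, gripper open.
Joint ranges: [-3.03, 3.03], [-0.79, 2.21], [0.23, 2.52], [-1.04, 4.18], [0, 3.07], [-2.55, 2.55]. Speed limits (rad/s): [2.22, 2.22, 2.57, 3.14, 3.14, 3.14].

## Interface

Orientations are given as [roll, pitch, yaw] about the fixed x, y, z axes, in that order (R = Rz(yaw) Ry(pitch) Rx(roll)).
In Python, from cell import manip, camera gives the robot as it stands.
- The arm moves only by the tool move_arm, never from a script. Its arguments are lists of equal length, an entry for each row: "dp": the shift along the world's x, y, z in mm, a list of three; "rotation": the turn, a rotation vector about the world's x, y, z in rad, a list of three; "hand": the opening, from 0 (shut) to 1 (fully open). A call has 1 to 10 rows; each row shifts and turns the commanded pose from where the row before left it; what a row does not reach is not made up. A row lasts 1/8 s, in which the tool goes at most 62.5 mm and 10.7 degrees, less where a joint would pass 70% of its speed; a pose out of reach is approached as far as the arm can. A call with a gripper value outside its range is refused whole. The fingers move at their own pace and stop on an object; "newtons" is the grip in N (left out, the last holds). Time passes only in rows, so rows that do not move let the fingers close. It gives the time, the measured TCP pose, the force, the opening and the grip force at its end, in the units of the state.
- manip.read_state(): the state, without advancing time (a new reading comes with each control period).
- camera(name): name is "side" or "top" or "wrist"; returns a dict with "image" (384x512x3 uint8, red, green, blue), "fx", "fy", "cx", "cy" (pixels), "k1" (the pictures are not rectified: a ray, as slopes to the right and down, at radius r is drawn at 1 + k1 r^2 times it, then the intrinsics apply), "R" (3x3) and "t" (3): a world point X has camera coordinates R X + t; the wrist camera has in their place "mount" (4x4, takes a point from camera to tool coordinates, whose origin is the TCP and whose axes are the flange's). Camera axes: x right, y down, z forward; pixel columns grow to the right and rows downward; lengths in mm; the calibration is good to about 2 mm. A picture is of the moment at which its call begins: read the wrist's pose just before it. There is no depth.
- manip.sign_off(): hands the job in; it is judged then, once.
The state is a dict: "clock": time; "joints": joint angles; "qd": joint speeds; "effort": joint torques, N m; "eef_pos": TCP position; "eef_rot": TCP orientation; "wrist_force": force on the tool from outside, world axes, zero at the start; "moment": the same for the moment, N m; "finger_gap": finger opening in mm; "finger_force": force on a finger pad.
Only numpy, scipy, OpenCV 4.12 (cv2) and the standard library are available. Lean on these libraries where they do the work, as an engineer would, in place of code of your own. Each camera call takes 0.05 s, during which the arm holds its last target. There are 200 camera calls.

## Working session

There is one attempt and no reset: what is moved stays moved. The work goes in short steps, Python scripts to look and compute and a tool call to move; the robot and the scene stay as the last step left them, time stands still between calls to the robot, and variables do not carry over. Pictures are saved under pics/ and viewed, at most 10 in all, crops included, and the job is handed in when it is done.

Besides the shell and the picture viewer there is one more tool, called after "Call:" as name(argument=value, ...) on one line, values as JSON. move_arm: Moves the arm, as the interface text tells. Its arguments: {"type":"object","properties":{"dp":{"type":"array","items":{"type":"array","items":{"type":"number"}}},"rotation":{"type":"array","items":{"type":"array","items":{"type":"number"}}},"hand":{"type":"array","items":{"type":"number"}},"newtons":{"type":"number"}},"required":["dp","rotation","hand"]}

```bash
mkdir -p pics
cat > h.py <<'E'
import numpy as np, cv2
from cell import manip, camera
from scipy.spatial.transform import Rotation as Ro
def cam(name):
    s=manip.read_state(); c=camera(name)
    if 'mount' in c and c.get('R') is None:
        M=np.array(c['mount']); 
        Rt=Ro.from_euler('xyz',s['eef_rot']).as_matrix()
        Rc=Rt@M[:3,:3]; p=Rt@M[:3,3]+np.array(s['eef_pos'])
        c['R']=Rc.T; c['t']=-Rc.T@p
    c['R']=np.array(c['R']);c['t']=np.array(c['t'])
    return c
def und(c,uv):
    d=np.array([(uv[0]-c['cx'])/c['fx'],(uv[1]-c['cy'])/c['fy']]);r=np.hypot(*d);x=r
    for _ in range(20): x=r/(1+c['k1']*x*x)
    return d*(x/r if r>0 else 1)
def ray(c,uv):
    a=und(c,uv);return -c['R'].T@c['t'], c['R'].T@np.array([a[0],a[1],1])
def onz(c,uv,z):
    o,d=ray(c,uv);return o+d*(z-o[2])/d[2]
def proj(c,X):
    p=c['R']@np.array(X,float)+c['t'];a=p[:2]/p[2];a=a*(1+c['k1']*(a@a))
    return a[0]*c['fx']+c['cx'],a[1]*c['fy']+c['cy']
def save(c,n): cv2.imwrite(f'pics/{n}.png',c['image'][:,:,::-1])
E
python3 - <<'E'
from h import *
import pickle
D={}
for n in ['top','side','wrist']:
    c=cam(n);D[n]=c
    print(n,-c['R'].T@c['t'],c['R'][2],c['fx'],c['k1'])
pickle.dump(D,open('d0.pkl','wb'))
im=np.hstack([D['top']['image'],D['side']['image']])
save(D['top'],'top0');save(D['side'],'side0')
s=manip.read_state();print(s)
E
```

```text
top [ 456.1859854    53.24845721 1067.14388662] [ 0.15095074 -0.01302846 -0.98845543] 394.7425059993498 -0.05942506136600803
side [405.09025315 570.2503972  760.98430797] [ 0.24302168 -0.60061087 -0.76171323] 379.15190485113794 -0.09588398978555625
wrist [137.3821472  537.94044024 383.81503669] [ 0.26239468 -0.11257444 -0.95837155] 312.653949429985 -0.017302609266068157
{'clock': 0.15, 'joints': array([ 1.10339384e+00,  3.00284735e-01,  1.52140790e+00,  9.14352534e-06,
        1.32066371e+00, -6.65632560e-02]), 'qd': array([ 8.71598884e-06, -1.65454441e-03, -3.61093251e-03,  6.77766906e-04,
        7.34806903e-04, -4.16173944e-04]), 'effort': array([ 1.81172098e-03, -5.31963050e+01, -3.52823675e+01,  7.09007867e-02,
        2.35870475e-02, -9.33668298e-05]), 'eef_pos': array([214.50693434, 506.25259781, 205.06181691]), 'eef_rot': array([-3.14083124e+00, -5.96343296e-05,  2.74075114e+00]), 'wrist_force': array([ 0.77550533, -0.59943833, -0.27918393]), 'moment': array([ 0.05973169, -0.02285784,  0.00656414]), 'finger_force': 0.0, 'finger_gap': 94.15985787062758}
```

View pics/top0.png

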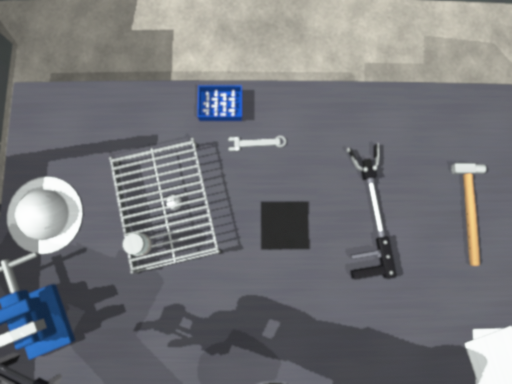

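View pics/side0.png

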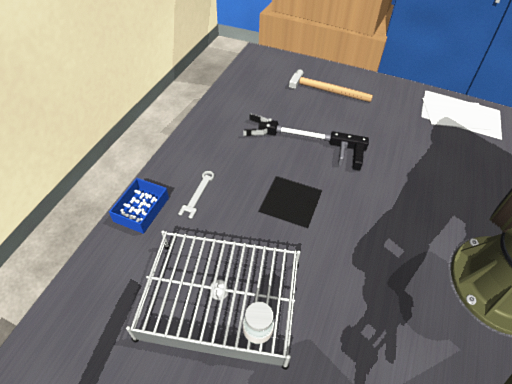

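Run:
```python
from h import *
import pickle
D=pickle.load(open('d0.pkl','rb'));c=D['top'];im=c['image']
a=cv2.resize(im[135:285,340:410],None,fx=4,fy=4,interpolation=cv2.INTER_CUBIC)
b=cv2.resize(im[130:280,100:228],None,fx=4,fy=4,interpolation=cv2.INTER_CUBIC)
cv2.imwrite('pics/crop.png',np.hstack([a,b])[:600,:,::-1])
g=im.max(2).astype(int)
m=np.zeros_like(g,np.uint8);m[195:255,255:315]=(g[195:255,255:315]<30)
cs,_=cv2.findContours(m,0,2);k=max(cs,key=cv2.contourArea);r=cv2.minAreaRect(k);print('mat',r,[onz(c,p,2).round(1) for p in cv2.boxPoints(r)],onz(c,r[0],2))
for p in [(110,158),(194,141),(217,250),(132,271)]: print('shelf',onz(c,p,65).round(1))
print('cap',onz(c,(172,202),28).round(1))
print(proj(c,[456,53,0]))
```

```text
Traceback (most recent call last):
ValueError: max() iterable argument is empty
```

View pics/crop.png

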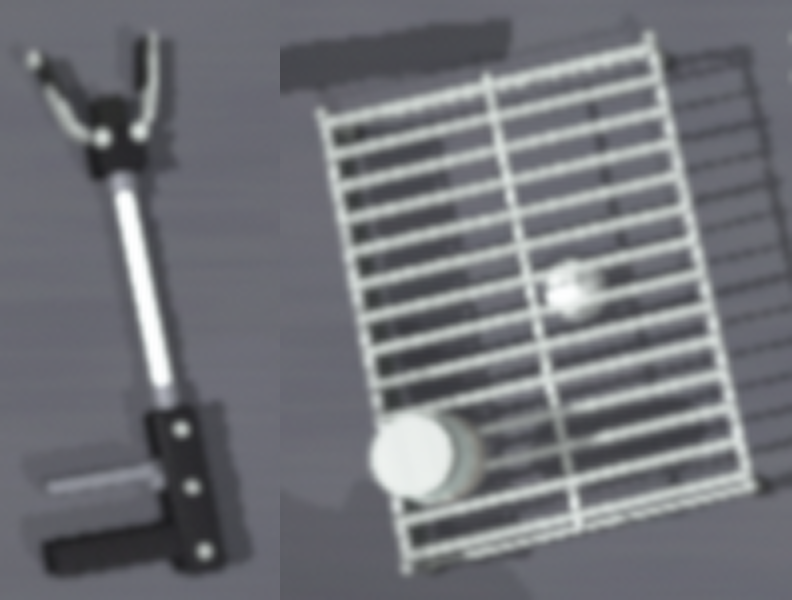

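Run:
```python
from h import *
import pickle
D=pickle.load(open('d0.pkl','rb'));c=D['top'];im=c['image']
g=im.max(2).astype(int);print(g[225,250:320:4])
m=np.zeros_like(g,np.uint8);m[195:255,255:315]=(g[195:255,255:315]<45)
cs,_=cv2.findContours(m,0,2)
if cs:
  k=max(cs,key=cv2.contourArea);r=cv2.minAreaRect(k);print('mat',r,[onz(c,p,2).round(1) for p in cv2.boxPoints(r)],onz(c,r[0],2))
P=[onz(c,p,65) for p in [(111.3,158.3),(192.5,139.5),(217.5,251.8),(131.3,272.5)]]
print('shelf',np.round(P,1),np.mean(P,0));
f=(P[1]+P[2])/2;b=(P[0]+P[3])/2;ax=(b-f);print('front mid',f,'yaw',np.arctan2(ax[1],ax[0]),np.hypot(*ax[:2]),np.hypot(*(P[1]-P[2])[:2]))
e=P[1]-P[2];print('yaw2',np.arctan2(e[0],-e[1]))
print('cap',onz(c,(173.6,202.7),25).round(1))
for n,p,z in [('shaft head',(369.5,179.5),17),('shaft barrel',(381.5,236),17),('barrelback',(391.3,278),25),('handle tip',(351.5,273.5),25),('trig tip',(352.5,257),25),('L tip',(348.5,150),17),('R tip',(377.5,145),17)]: print(n,onz(c,p,z).round(1))
A=onz(c,(369.5,179.5),17);B=onz(c,(381.5,236),17);v=A-B;print('reacher yaw',np.arctan2(v[1],v[0]),np.hypot(*v[:2]))
```

```text
[115 116 116  49  44  45  45  45  45  45  45  46  45  44  46 112 115 115]
mat ((274.2100524902344, 239.70413208007812), (15.307693481445312, 7.076923847198486), 67.38013458251953) [array([506.7,   7.5,   2. ]), array([514. , -10.2,   2. ]), array([476.2, -25.7,   2. ]), array([469. ,  -8.1,   2. ])] [491.41143567  -9.11247075   2.        ]
shelf [[700.3 418.4  65. ]
 [750.6 206.8  65. ]
 [459.2 137.4  65. ]
 [407.4 352.8  65. ]] [579.37616199 278.83213246  65.        ]
front mid [604.91476223 172.08027153  65.        ] yaw 1.8056162406240392 219.5284028486871 299.56591361557673
yaw2 1.8045929276180988
cap [588.6 259.2  25. ]
shaft head [ 653.3 -270.1   17. ]
shaft barrel [ 499.7 -295.9   17. ]
barrelback [ 389.4 -314.6   25. ]
handle tip [ 402.  -209.4   25. ]
trig tip [ 444.7 -213.4   25. ]
L tip [ 735.9 -215.4   17. ]
R tip [ 750.6 -297.3   17. ]
reacher yaw 0.1663182764824255 155.80556001855913
```

Call:
move_arm(dp=[[13, -47, 0], [13, -48, 0], [13, -48, 0], [13, -48, 0], [13, -48, 0], [13, -48, 0], [13, -48, 0], [13, -48, 0], [13, -48, 0], [13, -48, 0]], rotation=[[0, 0, -0.1], [0, 0, -0.1], [0, 0, -0.1], [0, 0, -0.1], [0, 0, -0.1], [0, 0, -0.1], [0, 0, -0.1], [0, 0, -0.1], [0, 0, -0.1], [0, 0, -0.1]], hand=[1, 1, 1, 1, 1, 1, 1, 1, 1, 1])

```text
clock: 1.4
eef_pos: [344.6, 25.8, 205.6]
eef_rot: [3.141, 0.0, 1.738]
wrist_force: [0.5, 0.7, -0.1]
finger_gap: 94.1
finger_force: 0.0
```

Call:
move_arm(dp=[[13, -48, 0], [13, -48, 0], [13, -48, 0], [13, -48, 0], [14, -46, 0], [14, -46, -5], [0, 0, 0], [0, 0, 0]], rotation=[[0, 0, 0], [0, 0, 0], [0, 0, 0], [0, 0, 0], [0, 0, 0], [0, 0, 0], [0, 0, 0], [0, 0, 0]], hand=[1, 1, 1, 1, 1, 1, 1, 1])

```text
clock: 2.4
eef_pos: [424.3, -256.1, 200.2]
eef_rot: [-3.141, -0.001, 1.741]
wrist_force: [-0.2, 0.5, -0.1]
finger_gap: 93.6
finger_force: 0.0
```

Run:
```python
from h import *
import pickle
s=manip.read_state();print(s['eef_pos'],s['eef_rot'],s['joints'],s['clock'])
c=cam('wrist');pickle.dump(c,open('w1.pkl','wb'));save(c,'w1')
D=pickle.load(open('d0.pkl','rb'));t=D['top'];g=t['image'].max(2)
m=np.zeros_like(g);m[190:260,250:322]=(g[190:260,250:322]<70)
k=max(cv2.findContours(m,0,2)[0],key=cv2.contourArea);r=cv2.minAreaRect(k)
print('mat',onz(t,r[0],2).round(1),[onz(t,p,2)[:2].round(0) for p in cv2.boxPoints(r)])
for p in [(475,262),(470,165),(230,144),(284,142)]:print(onz(t,p,10).round(0))
```

```text
[ 424.33242632 -256.11408243  200.20505676] [-3.14109604e+00 -6.54997507e-04  1.74066494e+00] [-6.17012797e-01  1.83697139e-01  1.67773963e+00  1.15607498e-04
  1.28097037e+00 -7.86914660e-01] 2.4
mat [530.9 -37.2   2. ] [array([593.,  26.]), array([ 593., -102.]), array([ 469., -100.]), array([469.,  26.])]
[ 428. -554.   10.]
[ 697. -562.   10.]
[754. 111.  10.]
[760. -38.  10.]
```

View pics/w1.png

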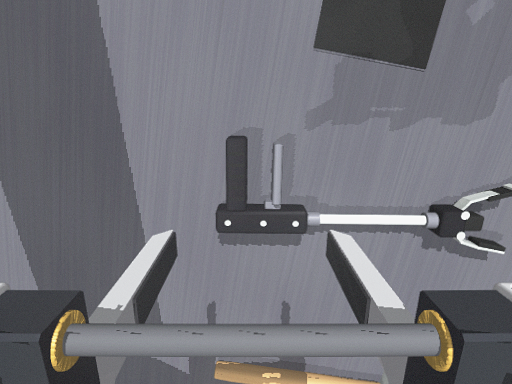

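Run:
```python
from h import *
import pickle
c=pickle.load(open('w1.pkl','rb'))
for n,p,z in [('hback',(227.5,160),30),('tfront',(282,160),30),('h tip',(237,137),30),('t tip',(278,144),30),('bb',(216.5,218),34),('bf',(307,219),34),('s1',(322,219),17),('s2',(424,220),17)]:
  print(n,onz(c,p,z).round(1))
a=onz(c,(322,219),20);b=onz(c,(424,220.3),20);v=b-a;yaw=np.arctan2(v[1],v[0]);print('yaw',yaw)
xr=np.array([np.cos(yaw),np.sin(yaw)]);yr=np.array([-xr[1],xr[0]])
L=(a+b)[:2]/2
g=(onz(c,(227.5,160),30)+onz(c,(282,160),30))[:2]/2
print('span',xr@(onz(c,(282,160),30)-onz(c,(227.5,160),30))[:2])
# origin: x from g, y from shaft line
o=xr*(xr@g)+yr*(yr@L+52);print('origin',o)
for n,p in [('pad L tip',(508,193)),('pad R tip',(500,250)),('headmid',(440,220))]:
  q=onz(c,p,26)[:2]-o;print(n,xr@q,yr@q)
```

```text
hback [ 393.7 -238.5   30. ]
tfront [ 454.2 -228.2   30. ]
h tip [ 400.3 -211.4   30. ]
t tip [ 446.3 -211.3   30. ]
bb [ 391.2 -307.9   34. ]
bf [ 496.3 -291.2   34. ]
s1 [ 518.9 -293.8   17. ]
s2 [ 644.4 -273.9   17. ]
yaw 0.15444623230661428
span 61.3308778839771
origin [ 427.2229514  -254.34339374]
pad L tip 301.24600354494186 -14.023117777862524
pad R tip 309.79687990766365 -88.22378319900764
headmid 225.76444688720548 -49.13315056968428
```

Call:
move_arm(dp=[[2, 1, -45], [0, 0, -45], [0, 0, -45], [0, 0, -40], [0, 0, -15], [0, 0, -6], [0, 0, 0], [0, 0, 0], [0, 0, 0], [0, 0, 0]], rotation=[[0, 0, -0.01], [0, 0, 0], [0, 0, 0], [0, 0, 0], [0, 0, 0], [0, 0, 0], [0, 0, 0], [0, 0, 0], [0, 0, 0], [0, 0, 0]], hand=[1, 1, 1, 1, 1, 1, 0.8, 0.72, 0.7, 0.66], newtons=40)

```text
clock: 3.7
eef_pos: [426.4, -255.8, 5.0]
eef_rot: [-3.141, 0.0, 1.731]
wrist_force: [-6.5, -1.0, 8.5]
finger_gap: 62.7
finger_force: 18.0
```

Call:
move_arm(dp=[[0, 0, 0], [0, 0, 0], [0, 0, 0]], rotation=[[0, 0, 0], [0, 0, 0], [0, 0, 0]], hand=[0.66, 0.66, 0.66])

```text
clock: 4.08
eef_pos: [426.2, -255.9, 4.9]
eef_rot: [-3.141, 0.0, 1.731]
wrist_force: [-7.5, -0.2, 8.4]
finger_gap: 62.6
finger_force: 17.9
```

Call:
move_arm(dp=[[0, 0, 0], [0, 0, 2], [0, 0, 4], [0, 0, 8], [0, 0, 15], [0, 0, 15], [0, 0, 16], [0, 0, 0], [0, 0, 0]], rotation=[[0, 0, 0], [0, 0, 0], [0, 0, 0], [0, 0, 0], [0, 0, 0], [0, 0, 0], [0, 0, 0], [0, 0, 0], [0, 0, 0]], hand=[0.64, 0.64, 0.64, 0.64, 0.64, 0.64, 0.64, 0.64, 0.64])

```text
clock: 5.2
eef_pos: [426.4, -255.5, 64.2]
eef_rot: [-3.141, -0.0, 1.731]
wrist_force: [-0.2, 0.3, -4.5]
finger_gap: 60.6
finger_force: 14.8
```

Run:
```python
from h import *
import pickle
s=manip.read_state();print({k:np.round(v,3) for k,v in s.items()})
c=cam('wrist');d=cam('side');pickle.dump((c,d),open('w2.pkl','wb'))
cv2.imwrite('pics/w2.png',np.hstack([c['image'][100:300,150:],cv2.resize(d['image'][80:180,220:401],None,fx=2,fy=2)])[:,:,::-1])
```

```text
{'clock': np.float64(5.2), 'joints': array([-0.613,  0.355,  1.808, -0.   ,  0.978, -0.773]), 'qd': array([-0.002,  0.011,  0.004, -0.   , -0.001,  0.001]), 'effort': array([-9.0000e-03, -5.3085e+01, -3.1074e+01,  1.7000e-01, -2.4000e-01,
        9.0000e-03]), 'eef_pos': array([ 426.395, -255.473,   64.216]), 'eef_rot': array([-3.141, -0.   ,  1.731]), 'wrist_force': array([-0.199,  0.296, -4.491]), 'moment': array([-0.035,  0.367,  0.002]), 'finger_force': np.float64(14.809), 'finger_gap': np.float64(60.591)}
```

View pics/w2.png

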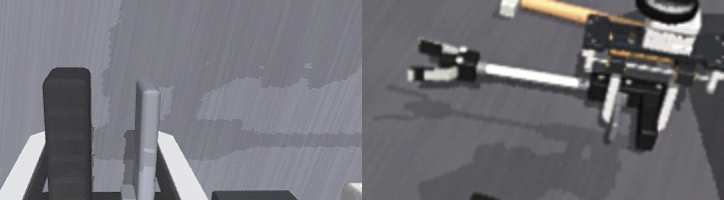

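Call:
move_arm(dp=[[22, 6, 0], [22, 6, 0], [22, 6, 0], [22, 6, 0], [22, 6, 0], [22, 6, 0], [22, 6, 0], [22, 6, 0], [22, 6, 0], [22, 6, 0]], rotation=[[0, 0, 0.1645], [0, 0, 0.1645], [0, 0, 0.1645], [0, 0, 0.1645], [0, 0, 0.1645], [0, 0, 0.1645], [0, 0, 0.1645], [0, 0, 0.1645], [0, 0, 0.1645], [0, 0, 0.1645]], hand=[0.64, 0.64, 0.64, 0.64, 0.64, 0.64, 0.64, 0.64, 0.64, 0.64])

```text
clock: 6.55
eef_pos: [647.1, -195.3, 63.5]
eef_rot: [3.141, -0.001, -2.902]
wrist_force: [0.2, -0.1, -3.7]
finger_gap: 60.2
finger_force: 14.8
```

Call:
move_arm(dp=[[0, 0, 0], [0, 0, 0], [0, 0, 0]], rotation=[[0, 0, 0], [0, 0, 0], [0, 0, 0]], hand=[0.64, 0.64, 0.64])

```text
clock: 6.92
eef_pos: [646.0, -196.0, 64.4]
eef_rot: [3.142, -0.0, -2.91]
wrist_force: [-0.3, -0.1, -3.6]
finger_gap: 60.5
finger_force: 14.8
```

Run:
```python
from h import *
import pickle
s=manip.read_state();print({k:np.round(v,3) for k,v in s.items() if k!='qd'})
c=cam('top');d=cam('side');pickle.dump((c,d),open('w3.pkl','wb'))
a=cv2.resize(c['image'][165:275,165:305],None,fx=2.8,fy=2.8,interpolation=2);b=cv2.resize(d['image'][150:350,180:380],None,fx=2,fy=2,interpolation=2)
h=400
a=cv2.copyMakeBorder(a,0,400-a.shape[0],0,0,0)
print(a.shape)
cv2.imwrite('pics/w3.png',np.hstack([a,b])[:,:,::-1])
```

```text
{'clock': np.float64(6.925), 'joints': array([-0.349,  0.708,  1.253, -0.   ,  1.18 , -2.151]), 'effort': array([ 1.9000e-01, -7.4337e+01, -3.4385e+01,  2.7700e-01,  1.1300e-01,
        7.0000e-02]), 'eef_pos': array([ 645.987, -195.966,   64.391]), 'eef_rot': array([ 3.142, -0.   , -2.91 ]), 'wrist_force': array([-0.251, -0.089, -3.638]), 'moment': array([-0.313,  0.026,  0.014]), 'finger_force': np.float64(14.795), 'finger_gap': np.float64(60.478)}
(400, 392, 3)
```

View pics/w3.png

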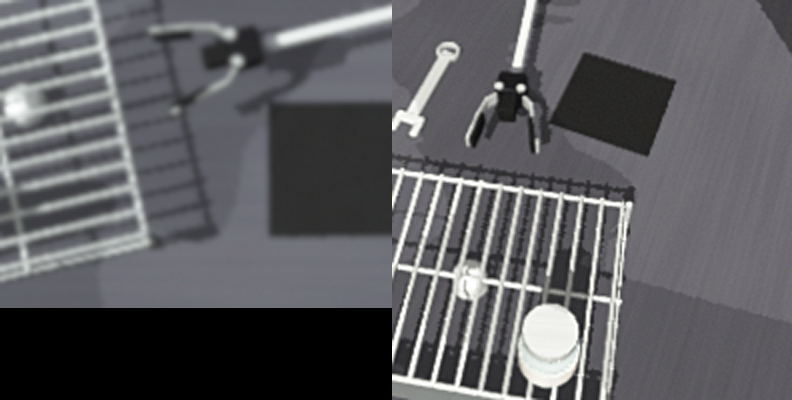

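```bash
cat >> h.py <<'E'
def tri(c,p,d,q):
    o1,a=ray(c,p);o2,b=ray(d,q)
    s=np.linalg.lstsq(np.c_[a,-b],o2-o1,rcond=None)[0]
    X,Y=o1+a*s[0],o2+b*s[1];return (X+Y)/2,np.linalg.norm(X-Y)
E
python3 - <<'E'
from h import *
import pickle
c,d=pickle.load(open('w3.pkl','rb'))
T=lambda x,y:(165+x/2.8,165+y/2.8)
S=lambda x,y:(180+(x-392)/2,150+y/2)
yaw=1.802;xr=np.array([np.cos(yaw),np.sin(yaw)]);yr=np.array([-xr[1],xr[0]]);g=np.array([646,-196.])
P={}
for n,p,q in [('A',T(152,32),S(472,146)),('B',T(172,110),S(536,152)),('hA',T(228,33),S(500,87)),('hB',T(237,62),S(524,88)),('shaft front',T(272,43),S(515,66))]:
  X,e=tri(c,p,d,q);Z=X[:2]-g;print(n,X.round(1),round(e,1),'reacher',(xr@Z).round(1),(yr@Z).round(1))
for n,p in [('s1',T(275,42)),('s2',T(385,14))]:
  X=onz(c,p,75);Z=X[:2]-g;print(n,X.round(1),(xr@Z).round(1),(yr@Z).round(1))
# cap from both views
X,e=tri(c,T(25,106),d,S(470,280));print('cap',X,e)
E
```

```text
A [650.4 135.1  58.7] 5.6 reacher 321.2 -80.1
B [578.5 116.   61.8] 2.7 reacher 319.1 -5.8
hA [645.4  64.5  86.8] 2.8 reacher 253.7 -59.1
hB [618.6  56.4  88.8] 2.6 reacher 252.0 -31.2
shaft front [640.   25.4  83.8] 3.7 reacher 216.9 -44.9
s1 [640.8  22.   75. ] 213.4 -44.9
s2 [667.  -79.2  75. ] 108.9 -47.2
cap [591.2101998  261.97216764   7.06380973] 1.5378066612816055
```

Call:
move_arm(dp=[[0, 0, -15], [0, 0, -15], [0, 0, -15], [0, 0, -7], [0, 0, -2], [0, 0, 0], [0, 0, 0]], rotation=[[0, 0, 0], [0, 0, 0], [0, 0, 0], [0, 0, 0], [0, 0, 0], [0, 0, 0], [0, 0, 0]], hand=[0.64, 0.64, 0.64, 0.64, 0.64, 0.64, 0.64])

```text
clock: 7.9
eef_pos: [646.9, -195.7, 11.0]
eef_rot: [-3.141, 0.001, -2.907]
wrist_force: [-0.0, 0.3, -2.9]
finger_gap: 60.6
finger_force: 14.8
```

Run:
```python
from h import *
import pickle
s=manip.read_state();print({k:np.round(v,3) for k,v in s.items() if k!='qd'})
c=cam('top');d=cam('side');pickle.dump((c,d),open('w4.pkl','wb'))
a=cv2.resize(c['image'][165:240,150:290],None,fx=5,fy=5,interpolation=2);b=cv2.resize(d['image'][180:270,200:375],None,fx=4,fy=4,interpolation=2)
a=a[:,:700];b=b[:225*2-150]
print(a.shape,b.shape)
cv2.imwrite('pics/w4.png',np.vstack([a,b[:225]])[:600,:,::-1])
```

```text
{'clock': np.float64(7.9), 'joints': array([-0.348,  0.774,  1.277, -0.   ,  1.09 , -2.153]), 'effort': array([ 1.2000e-02, -7.5711e+01, -3.2582e+01,  2.4500e-01,  1.5000e-01,
       -0.0000e+00]), 'eef_pos': array([ 646.861, -195.679,   10.992]), 'eef_rot': array([-3.141e+00,  1.000e-03, -2.907e+00]), 'wrist_force': array([-0.031,  0.307, -2.859]), 'moment': array([-0.314,  0.044, -0.046]), 'finger_force': np.float64(14.812), 'finger_gap': np.float64(60.552)}
(375, 700, 3) (300, 700, 3)
```

View pics/w4.png

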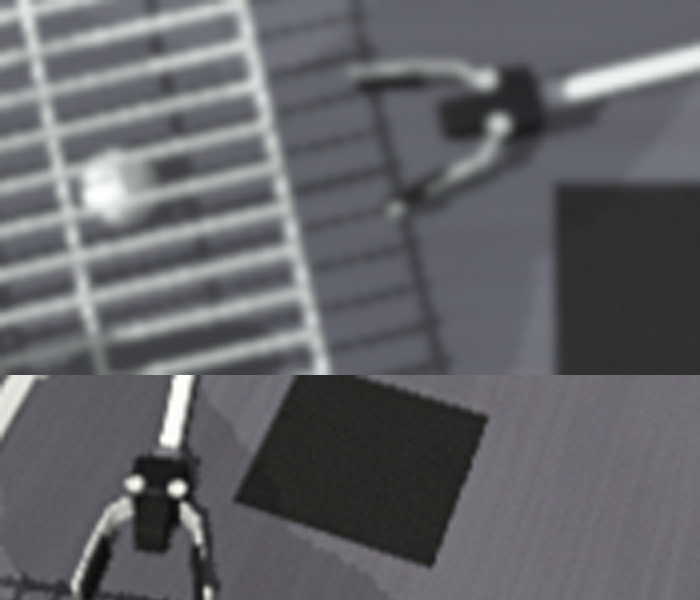

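Run:
```python
from h import *
import pickle
c,d=pickle.load(open('w4.pkl','rb'))
T=lambda x,y:(150+x/5,165+y/5)
yaw=1.805;xr=np.array([np.cos(yaw),np.sin(yaw)]);yr=np.array([-xr[1],xr[0]]);g=np.array([646.9,-195.7])
for n,p,z in [('A',(350,72),22),('Ain',(362,90),28),('Ain back',(425,86),28),('B',(397,210),22),('Bin',(403,196),28),('Bin back',(440,180),28),('nose',(443,118),28),('hA',(487,80),35),('hB',(498,125),35),('sh1',(570,92),25),('sh2',(695,59),25),('cap',(119,187),18),('capR',(157,187),10),('capL',(82,187),22)]:
  Z=onz(c,T(*p),z)[:2]-g;print(n,onz(c,T(*p),z)[:2].round(1),(xr@Z).round(1),(yr@Z).round(1))
```

```text
A [652.2 136.7] 322.0 -82.3
Ain [641.3 129.6] 317.8 -70.1
Ain back [643.5  96. ] 284.5 -64.4
B [577.5 110.7] 314.2 -3.6
Bin [584.3 107.3] 309.2 -9.4
Bin back [592.8  87.7] 288.2 -13.2
nose [626.2  86.3] 279.1 -45.3
hA [645.5  62.8] 251.8 -58.6
hB [621.3  56.9] 251.7 -33.7
sh1 [640.8  18.4] 209.6 -43.7
sh2 [658.9 -49. ] 139.9 -45.7
cap [590.3 260. ] 456.4 -50.7
capR [591.3 241. ] 437.7 -47.3
capL [589.8 279. ] 475.0 -54.6
```

Call:
move_arm(dp=[[9.7, 2.3, 0], [-3.5, 14.6, 0], [-3.5, 14.6, 0], [-3.5, 14.6, 0], [-3.5, 14.6, 0], [-3.5, 14.6, 0], [-3.5, 14.6, 0], [-3.4, 14.6, 0], [-3.4, 14.5, 0], [0, 0, 0]], rotation=[[0, 0, 0], [0, 0, 0], [0, 0, 0], [0, 0, 0], [0, 0, 0], [0, 0, 0], [0, 0, 0], [0, 0, 0], [0, 0, 0], [0, 0, 0]], hand=[0.64, 0.64, 0.64, 0.64, 0.64, 0.64, 0.64, 0.64, 0.64, 0.64])

```text
clock: 9.25
eef_pos: [628.3, -75.5, 10.5]
eef_rot: [3.141, -0.0, -2.906]
wrist_force: [-0.5, -0.6, -3.8]
finger_gap: 60.5
finger_force: 14.8
```

Run:
```python
from h import *
import pickle
s=manip.read_state();print({k:np.round(v,3) for k,v in s.items() if k!='qd'})
c=cam('top');d=cam('side');pickle.dump((c,d),open('w5.pkl','wb'))
a=cv2.resize(c['image'][170:230,155:265],None,fx=6,fy=6,interpolation=2);b=cv2.resize(d['image'][215:325,180:340],None,fx=4,fy=4,interpolation=2)
b=cv2.copyMakeBorder(b[:240],0,0,0,20,0)
cv2.imwrite('pics/w5.png',np.vstack([a,b])[:600,:,::-1])
```

```text
{'clock': np.float64(9.25), 'joints': array([-0.177,  0.691,  1.425,  0.   ,  1.026, -1.984]), 'effort': array([ 1.2190e+00, -7.0920e+01, -3.0646e+01,  2.9000e-01,  4.1000e-02,
        2.6200e-01]), 'eef_pos': array([628.328, -75.48 ,  10.484]), 'eef_rot': array([ 3.141, -0.   , -2.906]), 'wrist_force': array([-0.525, -0.6  , -3.816]), 'moment': array([-0.249,  0.01 ,  0.003]), 'finger_force': np.float64(14.785), 'finger_gap': np.float64(60.493)}
```

View pics/w5.png

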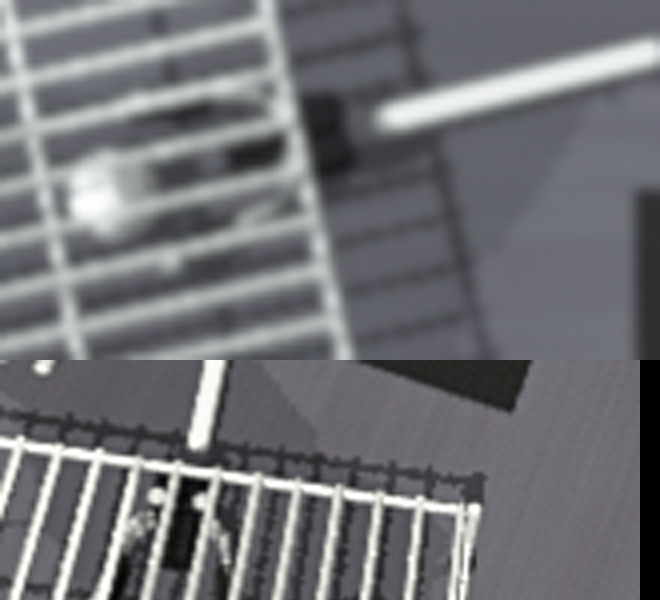

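Run:
```python
from h import *
import pickle
c,d=pickle.load(open('w5.pkl','rb'))
T=lambda x,y:(155+x/6,170+y/6)
yaw=1.805;xr=np.array([np.cos(yaw),np.sin(yaw)]);yr=np.array([-xr[1],xr[0]]);g=np.array([628.3,-75.5])
for n,p,z in [('A tip',(135,100),22),('Ain',(150,122),28),('B',(170,262),22),('Bin',(176,250),28),('nose',(230,155),28),('sh1',(380,118),22),('sh2',(650,50),22),('cap',(111,197),18)]:
  Z=onz(c,T(*p),z)[:2]-g;print(n,onz(c,T(*p),z)[:2].round(1),(xr@Z).round(1),(yr@Z).round(1))
```

```text
A tip [632.4 250.5] 316.2 -79.6
Ain [621.4 242.5] 310.9 -67.1
B [559.6 233. ] 316.0 -4.8
Bin [564.3 229.4] 311.5 -8.6
nose [606.6 206.5] 279.4 -44.4
sh1 [624.2 140.8] 211.3 -46.2
sh2 [655.2  20. ] 86.7 -48.3
cap [589.1 260.8] 336.2 -39.9
```

Call:
move_arm(dp=[[-1.9, 7.8, 0], [-1.9, 7.8, 0], [-1.9, 7.8, 0], [-1.8, 7.8, 0], [0, 0, 0], [0, 0, 0]], rotation=[[0, 0, 0], [0, 0, 0], [0, 0, 0], [0, 0, 0], [0, 0, 0], [0, 0, 0]], hand=[0.64, 0.64, 0.64, 0.64, 0.64, 0.62])

```text
clock: 10.1
eef_pos: [621.0, -45.5, 10.5]
eef_rot: [-3.142, 0.0, -2.907]
wrist_force: [1.0, 0.3, -2.8]
finger_gap: 58.7
finger_force: 15.2
```

Call:
move_arm(dp=[[0, -0.7, 0], [0, 0, 0], [0, 0, 0]], rotation=[[0, 0, 0], [0, 0, 0], [0, 0, 0]], hand=[0.62, 0.62, 0.62])

```text
clock: 10.48
eef_pos: [621.0, -46.3, 10.4]
eef_rot: [-3.142, 0.0, -2.908]
wrist_force: [0.4, 0.4, -2.7]
finger_gap: 58.4
finger_force: 15.4
```

Call:
move_arm(dp=[[0.1, -0.5, 0], [0, 0, 0], [0, 0, 0]], rotation=[[0, 0, 0], [0, 0, 0], [0, 0, 0]], hand=[0.61, 0.61, 0.61])

```text
clock: 10.85
eef_pos: [621.1, -46.6, 10.4]
eef_rot: [-3.142, 0.0, -2.907]
wrist_force: [0.4, 0.2, -2.7]
finger_gap: 57.6
finger_force: 15.7
```

Call:
move_arm(dp=[[0.1, -0.5, 0], [0, 0, 0], [0, 0, 0]], rotation=[[0, 0, 0], [0, 0, 0], [0, 0, 0]], hand=[0.6, 0.6, 0.6])

```text
clock: 11.22
eef_pos: [621.2, -47.1, 10.4]
eef_rot: [-3.142, 0.0, -2.907]
wrist_force: [-0.5, -0.6, -2.6]
finger_gap: 56.4
finger_force: 15.8
```

Call:
move_arm(dp=[[0.1, -0.5, 0], [0, 0, 0], [0, 0, 0]], rotation=[[0, 0, 0], [0, 0, 0], [0, 0, 0]], hand=[0.59, 0.59, 0.59])

```text
clock: 11.6
eef_pos: [621.3, -47.6, 10.5]
eef_rot: [3.142, -0.0, -2.907]
wrist_force: [-0.0, 0.9, -2.7]
finger_gap: 56.1
finger_force: 16.0
```

Call:
move_arm(dp=[[0.1, -0.5, 0], [0, 0, 0], [0, 0, 0]], rotation=[[0, 0, 0], [0, 0, 0], [0, 0, 0]], hand=[0.58, 0.58, 0.58])

```text
clock: 11.98
eef_pos: [621.4, -48.1, 10.4]
eef_rot: [-3.142, -0.0, -2.907]
wrist_force: [-0.1, 0.1, -3.1]
finger_gap: 54.9
finger_force: 16.3
```

Call:
move_arm(dp=[[0.1, -0.5, 0], [0, 0, 0], [0, 0, 0]], rotation=[[0, 0, 0], [0, 0, 0], [0, 0, 0]], hand=[0.57, 0.57, 0.57])

```text
clock: 12.35
eef_pos: [621.5, -48.6, 10.5]
eef_rot: [-3.142, 0.0, -2.907]
wrist_force: [0.2, -0.2, -2.9]
finger_gap: 54.0
finger_force: 16.5
```

Call:
move_arm(dp=[[0.1, -0.5, 0], [0, 0, 0], [0, 0, 0]], rotation=[[0, 0, 0], [0, 0, 0], [0, 0, 0]], hand=[0.56, 0.56, 0.56])

```text
clock: 12.72
eef_pos: [621.6, -49.1, 10.4]
eef_rot: [-3.142, -0.0, -2.907]
wrist_force: [0.2, 0.8, -2.3]
finger_gap: 53.3
finger_force: 16.7
```

Call:
move_arm(dp=[[0.1, -0.5, 0], [0, 0, 0], [0, 0, 0]], rotation=[[0, 0, 0], [0, 0, 0], [0, 0, 0]], hand=[0.55, 0.55, 0.55])

```text
clock: 13.1
eef_pos: [621.7, -49.6, 10.4]
eef_rot: [-3.142, -0.0, -2.907]
wrist_force: [-0.1, -0.4, -2.8]
finger_gap: 51.8
finger_force: 17.0
```

Call:
move_arm(dp=[[0.1, -0.5, 0], [0, 0, 0], [0, 0, 0]], rotation=[[0, 0, 0], [0, 0, 0], [0, 0, 0]], hand=[0.54, 0.54, 0.54])

```text
clock: 13.48
eef_pos: [621.8, -50.1, 10.4]
eef_rot: [-3.142, 0.0, -2.907]
wrist_force: [0.3, 0.8, -3.2]
finger_gap: 51.0
finger_force: 17.2
```

Call:
move_arm(dp=[[0.1, -0.5, 0], [0, 0, 0], [0, 0, 0]], rotation=[[0, 0, 0], [0, 0, 0], [0, 0, 0]], hand=[0.53, 0.53, 0.53])

```text
clock: 13.85
eef_pos: [621.9, -50.6, 10.4]
eef_rot: [-3.142, -0.0, -2.907]
wrist_force: [-0.7, -0.2, -3.1]
finger_gap: 50.1
finger_force: 17.4
```

Call:
move_arm(dp=[[0.1, -0.5, 0], [0, 0, 0], [0, 0, 0]], rotation=[[0, 0, 0], [0, 0, 0], [0, 0, 0]], hand=[0.52, 0.52, 0.52])

```text
clock: 14.22
eef_pos: [622.0, -51.1, 10.4]
eef_rot: [3.142, -0.0, -2.907]
wrist_force: [-0.5, 0.0, -1.6]
finger_gap: 49.5
finger_force: 17.7
```

Call:
move_arm(dp=[[0.1, -0.5, 0], [0, 0, 0], [0, 0, 0]], rotation=[[0, 0, 0], [0, 0, 0], [0, 0, 0]], hand=[0.51, 0.51, 0.51])

```text
clock: 14.6
eef_pos: [622.1, -51.6, 10.5]
eef_rot: [-3.142, -0.0, -2.907]
wrist_force: [0.3, -0.3, -1.5]
finger_gap: 48.3
finger_force: 17.9
```

Call:
move_arm(dp=[[0.1, -0.5, 0], [0, 0, 0], [0, 0, 0]], rotation=[[0, 0, 0], [0, 0, 0], [0, 0, 0]], hand=[0.5, 0.5, 0.5])

```text
clock: 14.98
eef_pos: [622.2, -52.1, 10.5]
eef_rot: [-3.142, 0.0, -2.907]
wrist_force: [0.3, -0.2, -2.4]
finger_gap: 47.7
finger_force: 18.2
```

Run:
```python
from h import *
import pickle
s=manip.read_state();print({k:np.round(v,3) for k,v in s.items() if k!='qd'})
c=cam('top');d=cam('side');pickle.dump((c,d),open('w6.pkl','wb'))
a=cv2.resize(c['image'][170:230,155:265],None,fx=6,fy=6,interpolation=2);b=cv2.resize(d['image'][235:295,185:295],None,fx=6,fy=6,interpolation=2)
cv2.imwrite('pics/w6.png',np.vstack([a,b])[:,:,::-1][120:])
```

```text
{'clock': np.float64(14.975), 'joints': array([-0.142,  0.675,  1.453, -0.   ,  1.014, -1.947]), 'effort': array([-6.1000e-02, -6.9082e+01, -3.0635e+01, -1.8000e-02,  7.7000e-02,
       -2.9000e-02]), 'eef_pos': array([622.202, -52.101,  10.458]), 'eef_rot': array([-3.142,  0.   , -2.907]), 'wrist_force': array([ 0.33 , -0.17 , -2.387]), 'moment': array([ 0.034,  0.   , -0.069]), 'finger_force': np.float64(18.159), 'finger_gap': np.float64(47.743)}
```

View pics/w6.png

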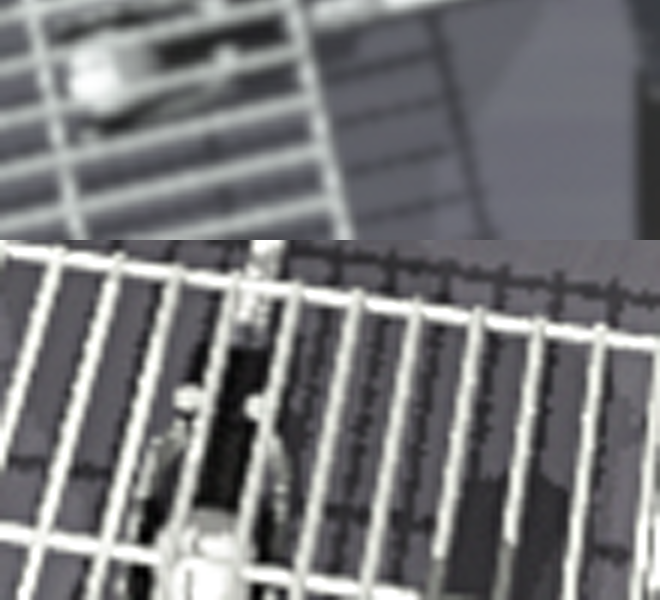

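Call:
move_arm(dp=[[0, 0, 2], [0, 0, 0], [0, 0, 0]], rotation=[[0.01, 0.002, 0], [0, 0, 0], [0, 0, 0]], hand=[0.5, 0.5, 0.5])

```text
clock: 15.45
eef_pos: [622.1, -52.1, 12.4]
eef_rot: [3.131, 0.0, -2.907]
wrist_force: [-0.0, 0.3, -2.7]
finger_gap: 47.0
finger_force: 18.1
```

Run:
```python
from h import *
s=manip.read_state();print(s['moment'],s['wrist_force'],s['finger_force'],s['finger_gap'])
```

```text
[-0.30812358  0.0147545   0.05910835] [-0.04556608  0.29657491 -2.67657989] 18.130498230457306 47.04058474560599
```

Call:
move_arm(dp=[[0.1, -0.5, 0], [0, 0, 0], [0, 0, 0]], rotation=[[0, 0, 0], [0, 0, 0], [0, 0, 0]], hand=[0.49, 0.49, 0.49])

```text
clock: 15.82
eef_pos: [622.3, -52.6, 12.4]
eef_rot: [3.131, 0.0, -2.907]
wrist_force: [-0.2, 0.6, -2.4]
finger_gap: 47.0
finger_force: 19.6
```

Call:
move_arm(dp=[[0.1, -0.5, 0], [0, 0, 0], [0, 0, 0]], rotation=[[0, 0, 0], [0, 0, 0], [0, 0, 0]], hand=[0.48, 0.48, 0.48])

```text
clock: 16.2
eef_pos: [622.4, -53.1, 12.4]
eef_rot: [3.131, 0.0, -2.907]
wrist_force: [0.1, -0.4, -3.0]
finger_gap: 45.5
finger_force: 21.3
```

Call:
move_arm(dp=[[0.1, -0.5, 0], [0, 0, 0], [0, 0, 0]], rotation=[[0, 0, 0], [0, 0, 0], [0, 0, 0]], hand=[0.468, 0.468, 0.468])

```text
clock: 16.58
eef_pos: [622.5, -53.6, 12.5]
eef_rot: [3.131, 0.0, -2.907]
wrist_force: [0.3, -1.7, -3.7]
finger_gap: 44.8
finger_force: 23.4
```

Run:
```python
from h import *
s=manip.read_state();print(s['moment'],s['wrist_force'],s['finger_force'],s['finger_gap'])
```

```text
[-0.2591098  -0.00421706 -0.03367982] [ 0.32737415 -1.68421054 -3.68854641] 23.369151949882507 44.80454356232187
```

Call:
move_arm(dp=[[0, 0, 2], [0, 0, 3], [0.7, -3, 0], [1.6, -7, 0], [2.3, -9.8, 0], [2.8, -11.7, 0], [2.8, -11.7, 0], [2.8, -11.7, 0], [2.8, -11.7, 0], [2.8, -11.7, 0]], rotation=[[0, 0, 0], [0, 0, 0], [0, 0, 0], [0, 0, 0], [0, 0, 0], [0, 0, 0], [0, 0, 0], [0, 0, 0], [0, 0, 0], [0, 0, 0]], hand=[0.468, 0.468, 0.468, 0.468, 0.468, 0.468, 0.468, 0.468, 0.468, 0.468])

```text
clock: 17.82
eef_pos: [641.3, -132.7, 17.4]
eef_rot: [3.131, 0.0, -2.907]
wrist_force: [-0.4, 0.5, -3.4]
finger_gap: 44.8
finger_force: 23.3
```

Call:
move_arm(dp=[[2.8, -11.7, 0], [2.8, -11.7, 0], [2.8, -11.7, 0], [2.8, -11.7, 0], [1.4, -6, 0], [0, 0, 4], [0, 0, 8], [0, 0, 3], [0, 0, 0]], rotation=[[0, 0, 0], [0, 0, 0], [0, 0, 0], [0, 0, 0], [0, 0, 0], [0, 0, 0], [0, 0, 0], [0, 0, 0], [0, 0, 0]], hand=[0.468, 0.468, 0.468, 0.468, 0.468, 0.468, 0.468, 0.468, 0.468])

```text
clock: 18.95
eef_pos: [653.9, -184.5, 33.0]
eef_rot: [3.132, 0.001, -2.907]
wrist_force: [0.2, -0.2, -3.6]
finger_gap: 44.6
finger_force: 23.3
```

Run:
```python
from h import *
import pickle
s=manip.read_state();print({k:np.round(v,3) for k,v in s.items() if k in('moment','wrist_force','eef_pos','finger_gap','finger_force','clock')})
c=cam('top');d=cam('side');pickle.dump((c,d),open('w7.pkl','wb'))
a=cv2.resize(c['image'][170:240,185:285],None,fx=4,fy=4,interpolation=2);b=cv2.resize(d['image'][150:255,190:340],None,fx=4,fy=4,interpolation=2)[:,:400]
cv2.imwrite('pics/w7.png',np.hstack([a,b[:280]])[:,:,::-1])
```

```text
{'clock': np.float64(18.95), 'eef_pos': array([ 653.888, -184.529,   33.006]), 'wrist_force': array([ 0.154, -0.177, -3.553]), 'moment': array([-0.399,  0.02 ,  0.04 ]), 'finger_force': np.float64(23.27), 'finger_gap': np.float64(44.633)}
```

View pics/w7.png

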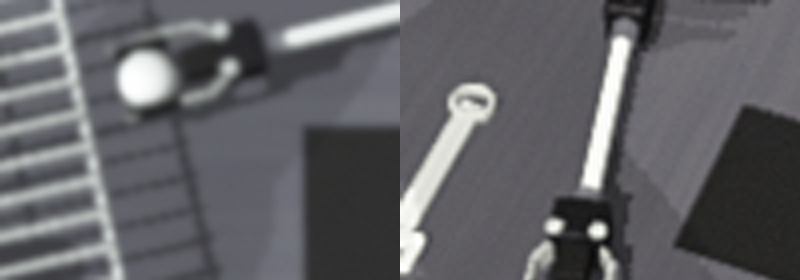

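Run:
```python
from h import *
import pickle
c,d=pickle.load(open('w7.pkl','rb'))
def cap(c,roi):
    y0,y1,x0,x1=roi;im=c['image'][y0:y1,x0:x1];hsv=cv2.cvtColor(im,cv2.COLOR_RGB2HSV)
    m=((hsv[:,:,2]>165)&(hsv[:,:,1]<50)).astype(np.uint8);m=cv2.morphologyEx(m,2,np.ones((5,5)))
    n,l,s,ce=cv2.connectedComponentsWithStats(m)
    for i in range(1,n):print(s[i],ce[i]+[x0,y0])
cap(c,(175,210,210,245))
print(onz(c,(221.7,190),40),onz(c,(221.7,190),45))
print('expect px of (620.9,129.1,40)',proj(c,(620.9,129.1,40)))
```

```text
[  5   8  12  13 133] [220.39849624 189.11278195]
[620.44494102 130.38924776  40.        ] [619.64535025 130.01373664  45.        ]
expect px of (620.9,129.1,40) (np.float64(222.19158940384042), np.float64(189.82951158582856))
```

Call:
move_arm(dp=[[-4, -8, 0], [-8, -15, 0], [-10, -19, 0], [-11, -20, 0], [-11, -20, 0], [-11, -20, 0], [-11, -20, 0], [-10, -19, 0], [-8.5, -16, 0], [-5, -10, 0]], rotation=[[0, 0, 0], [0, 0, 0], [0, 0, 0], [0, 0, 0], [0, 0, 0], [0, 0, 0], [0, 0, 0], [0, 0, 0], [0, 0, 0], [0, 0, 0]], hand=[0.468, 0.468, 0.468, 0.468, 0.468, 0.468, 0.468, 0.468, 0.468, 0.468])

```text
clock: 20.3
eef_pos: [563.7, -352.7, 32.4]
eef_rot: [3.131, 0.0, -2.908]
wrist_force: [0.5, -0.3, -3.7]
finger_gap: 44.7
finger_force: 23.3
```

Call:
move_arm(dp=[[0, 0, 0], [0, 0, -4], [0, 0, -4], [0, 0, -3], [0, 0, -2], [0, 0, 0], [0, 0, 0]], rotation=[[0, 0, 0], [0, 0, 0], [0, 0, 0], [0, 0, 0], [0, 0, 0], [0, 0, 0], [0, 0, 0]], hand=[0.468, 0.468, 0.468, 0.468, 0.468, 0.468, 0.468])

```text
clock: 21.18
eef_pos: [564.3, -351.7, 19.6]
eef_rot: [3.132, 0.001, -2.907]
wrist_force: [-0.3, -0.8, -4.5]
finger_gap: 44.6
finger_force: 23.3
```

```bash
cat > st.py <<'E'
from h import *
s=manip.read_state();print({k:np.round(v,3) for k,v in s.items() if k in('moment','wrist_force','eef_pos','eef_rot','finger_gap','finger_force','clock')})
def caps(name='top',X=(531,-37,27),h=22):
    c=cam(name);u,v=map(int,proj(c,X));x0,y0=u-h,v-h
    im=c['image'][y0:y0+2*h,x0:x0+2*h];hsv=cv2.cvtColor(im,cv2.COLOR_RGB2HSV)
    m=((hsv[:,:,2]>150)&(hsv[:,:,1]<50)).astype(np.uint8);m=cv2.morphologyEx(m,2,np.ones((5,5)))
    n,l,st,ce=cv2.connectedComponentsWithStats(m)
    for i in range(1,n):print(name,st[i],ce[i]+[x0,y0],onz(c,ce[i]+[x0,y0],X[2]).round(1))
if __name__=='__main__': caps()
E
python3 st.py
```

```text
{'clock': np.float64(21.175), 'eef_pos': array([ 564.27 , -351.715,   19.584]), 'eef_rot': array([ 3.132e+00,  1.000e-03, -2.907e+00]), 'wrist_force': array([-0.333, -0.796, -4.533]), 'moment': array([-0.367,  0.004, -0.042]), 'finger_force': np.float64(23.277), 'finger_gap': np.float64(44.61)}
top [ 15  15  13  13 148] [283.97297297 223.24324324] [533.7 -33.8  27. ]
```

Call:
move_arm(dp=[[0, 0, -2], [0, 0, -1.5], [0, 0, 0], [0, 0, 0]], rotation=[[0, 0, 0], [0, 0, 0], [0, 0, 0], [0, 0, 0]], hand=[0.468, 0.468, 0.468, 0.468])

```text
clock: 21.72
eef_pos: [564.2, -351.7, 16.0]
eef_rot: [3.131, 0.0, -2.907]
wrist_force: [0.6, -0.3, -3.4]
finger_gap: 44.8
finger_force: 23.3
```

```bash
python3 st.py
```

```text
{'clock': np.float64(21.725), 'eef_pos': array([ 564.201, -351.728,   15.967]), 'eef_rot': array([ 3.131,  0.   , -2.907]), 'wrist_force': array([ 0.645, -0.322, -3.36 ]), 'moment': array([-0.429,  0.033, -0.03 ]), 'finger_force': np.float64(23.274), 'finger_gap': np.float64(44.822)}
top [ 15  15  13  14 149] [283.87248322 223.52348993] [533.  -33.5  27. ]
```

Call:
move_arm(dp=[[0, 0, -0.8], [0, 0, 0], [0, 0, 0]], rotation=[[0, 0, 0], [0, 0, 0], [0, 0, 0]], hand=[0.468, 0.468, 0.468])

```text
clock: 22.15
eef_pos: [564.2, -351.7, 15.1]
eef_rot: [3.131, 0.0, -2.907]
wrist_force: [-0.0, -0.2, -3.5]
finger_gap: 44.5
finger_force: 23.3
```

```bash
python3 st.py
```

```text
{'clock': np.float64(22.15), 'eef_pos': array([ 564.17 , -351.677,   15.139]), 'eef_rot': array([ 3.131,  0.   , -2.907]), 'wrist_force': array([-0.044, -0.244, -3.489]), 'moment': array([-0.374, -0.038,  0.001]), 'finger_force': np.float64(23.268), 'finger_gap': np.float64(44.503)}
top [ 15  15  13  14 149] [283.79865772 223.53020134] [533.  -33.3  27. ]
```

Call:
move_arm(dp=[[0, 0, -0.7], [0, 0, 0], [0, 0, 0]], rotation=[[0, 0, 0], [0, 0, 0], [0, 0, 0]], hand=[0.468, 0.468, 0.468])

```text
clock: 22.58
eef_pos: [564.2, -351.7, 14.5]
eef_rot: [3.131, 0.0, -2.907]
wrist_force: [-0.4, -0.6, -2.8]
finger_gap: 44.5
finger_force: 23.4
```

```bash
python3 st.py
```

```text
{'clock': np.float64(22.575), 'eef_pos': array([ 564.189, -351.69 ,   14.454]), 'eef_rot': array([ 3.131,  0.   , -2.907]), 'wrist_force': array([-0.39 , -0.6  , -2.809]), 'moment': array([-0.296,  0.06 ,  0.013]), 'finger_force': np.float64(23.406), 'finger_gap': np.float64(44.5)}
top [ 15  15  13  14 151] [283.91390728 223.60264901] [532.8 -33.6  27. ]
```

Call:
move_arm(dp=[[0, 0, -0.5], [0, 0, 0], [0, 0, 0]], rotation=[[0, 0, 0], [0, 0, 0], [0, 0, 0]], hand=[0.468, 0.468, 0.468])

```text
clock: 23.0
eef_pos: [564.2, -351.7, 14.0]
eef_rot: [3.131, 0.0, -2.907]
wrist_force: [-0.6, -0.7, -2.8]
finger_gap: 45.0
finger_force: 23.5
```

```bash
python3 st.py
```

```text
{'clock': np.float64(23.0), 'eef_pos': array([ 564.192, -351.707,   13.963]), 'eef_rot': array([ 3.131,  0.   , -2.907]), 'wrist_force': array([-0.583, -0.66 , -2.755]), 'moment': array([-0.206,  0.081,  0.022]), 'finger_force': np.float64(23.534), 'finger_gap': np.float64(44.986)}
top [ 15  15  13  14 150] [283.88       223.63333333] [532.7 -33.5  27. ]
```

Call:
move_arm(dp=[[-0.1, 0.5, 0], [-0.1, 0.6, 0], [-0.2, 0.9, 0], [-0.2, 0.9, 0], [-0.2, 1, 0], [-0.2, 1, 0], [-0.2, 1, 0], [-0.3, 1, 0], [-0.2, 0.9, 0], [0, 0, 0]], rotation=[[0, 0, 0], [0, 0, 0], [0, 0, 0], [0, 0, 0], [0, 0, 0], [0, 0, 0], [0, 0, 0], [0, 0, 0], [0, 0, 0], [0, 0, 0]], hand=[0.478, 0.49, 0.51, 0.53, 0.55, 0.57, 0.59, 0.61, 0.63, 0.635])

```text
clock: 24.3
eef_pos: [562.5, -343.8, 14.0]
eef_rot: [3.131, 0.0, -2.907]
wrist_force: [0.0, 0.3, -3.8]
finger_gap: 59.8
finger_force: 14.9
```

Call:
move_arm(dp=[[0, 0, 0], [0, 0, 0]], rotation=[[0, 0, 0], [0, 0, 0]], hand=[0.635, 0.635])

```text
clock: 24.55
eef_pos: [562.5, -343.9, 13.9]
eef_rot: [3.131, 0.0, -2.907]
wrist_force: [0.0, 0.8, -2.7]
finger_gap: 59.9
finger_force: 14.9
```

```bash
python3 st.py
```

```text
{'clock': np.float64(24.55), 'eef_pos': array([ 562.498, -343.931,   13.946]), 'eef_rot': array([ 3.131,  0.   , -2.907]), 'wrist_force': array([ 0.037,  0.756, -2.703]), 'moment': array([-0.317,  0.027,  0.008]), 'finger_force': np.float64(14.946), 'finger_gap': np.float64(59.934)}
top [ 15  15  13  14 151] [283.8410596  223.60927152] [532.8 -33.4  27. ]
```

Call:
move_arm(dp=[[0.7, -3, 0], [1.4, -6, 0], [2.3, -9.8, 0], [2.8, -11.7, 0], [2.8, -11.7, 0], [2.8, -11.7, 0], [2.3, -9.8, 0], [1.6, -7, 4], [0, 0, 16], [0, 0, 20]], rotation=[[0, 0, 0], [0, 0, 0], [0, 0, 0], [0, 0, 0], [0, 0, 0], [0, 0, 0], [0, 0, 0], [0, 0, 0], [0, 0, 0], [0, 0, 0]], hand=[0.635, 0.635, 0.635, 0.635, 0.635, 0.635, 0.635, 0.635, 0.635, 0.635])

```text
clock: 25.85
eef_pos: [579.3, -414.3, 55.4]
eef_rot: [3.131, 0.0, -2.907]
wrist_force: [-0.4, -0.8, -3.0]
finger_gap: 60.3
finger_force: 15.0
```

```bash
python3 st.py
```

```text
{'clock': np.float64(25.85), 'eef_pos': array([ 579.273, -414.347,   55.433]), 'eef_rot': array([ 3.131,  0.   , -2.907]), 'wrist_force': array([-0.436, -0.761, -2.977]), 'moment': array([-0.243,  0.106, -0.007]), 'finger_force': np.float64(14.962), 'finger_gap': np.float64(60.257)}
top [ 15  15  13  14 151] [283.8410596  223.60927152] [532.8 -33.4  27. ]
```

Call:
move_arm(dp=[[-15, 14, 0], [-15, 14, 0], [-15, 14, 0], [-15, 14, 0], [-15, 14, 0], [-15, 14, 0], [-15, 14, 0], [-15, 14, 0], [-15, 14, 0], [-15, 14, 0]], rotation=[[0, 0, -0.15], [0, 0, -0.15], [0, 0, -0.15], [0, 0, -0.15], [0, 0, -0.15], [0, 0, -0.15], [0, 0, -0.15], [0, 0, -0.15], [0, 0, -0.15], [0, 0, -0.15]], hand=[0.635, 0.635, 0.635, 0.635, 0.635, 0.635, 0.635, 0.635, 0.635, 0.635])

```text
clock: 27.15
eef_pos: [428.9, -274.0, 55.0]
eef_rot: [3.131, 0.001, 1.871]
wrist_force: [0.3, -0.2, -3.3]
finger_gap: 60.1
finger_force: 14.9
```

Call:
move_arm(dp=[[0, 0, 0], [0, 0, -12], [0, 0, -14], [0, 0, -10], [0, 0, -3], [0, 0, 0], [0, 0, 0]], rotation=[[0, 0, 0], [0, 0, 0], [0, 0, 0], [0, 0, 0], [0, 0, 0], [0, 0, 0], [0, 0, 0]], hand=[0.635, 0.635, 0.635, 0.635, 0.635, 0.635, 0.635])

```text
clock: 28.02
eef_pos: [429.4, -274.8, 15.3]
eef_rot: [3.131, 0.001, 1.876]
wrist_force: [-0.2, -1.1, -3.7]
finger_gap: 59.7
finger_force: 14.9
```

```bash
python3 st.py
```

```text
{'clock': np.float64(28.025), 'eef_pos': array([ 429.384, -274.789,   15.281]), 'eef_rot': array([3.131e+00, 1.000e-03, 1.876e+00]), 'wrist_force': array([-0.196, -1.067, -3.675]), 'moment': array([-0.084,  0.405, -0.007]), 'finger_force': np.float64(14.949), 'finger_gap': np.float64(59.686)}
top [ 15  16  13  13 146] [283.83561644 223.83561644] [532.2 -33.4  27. ]
```

Call:
move_arm(dp=[[0, 0, -3], [0, 0, -2], [0, 0, -2], [0, 0, -1], [0, 0, 0]], rotation=[[0, 0, 0], [0, 0, 0], [0, 0, 0], [0, 0, 0], [0, 0, 0]], hand=[0.635, 0.635, 0.635, 0.635, 0.635])

```text
clock: 28.7
eef_pos: [429.2, -274.5, 7.0]
eef_rot: [3.131, 0.0, 1.876]
wrist_force: [-1.5, 2.1, 0.7]
finger_gap: 59.7
finger_force: 15.4
```

```bash
python3 st.py
```

```text
{'clock': np.float64(28.7), 'eef_pos': array([ 429.196, -274.528,    7.019]), 'eef_rot': array([3.131, 0.   , 1.876]), 'wrist_force': array([-1.524,  2.138,  0.702]), 'moment': array([0.211, 0.469, 0.14 ]), 'finger_force': np.float64(15.413), 'finger_gap': np.float64(59.742)}
top [ 15  16  13  13 146] [283.83561644 223.83561644] [532.2 -33.4  27. ]
```

Call:
move_arm(dp=[[0, 0, -1], [0, 0, 0], [0, 0, 0], [0, 0, 0], [0, 0, 0], [0, 0, 0], [0, 0, 0], [0, 0, 0]], rotation=[[0, 0, 0], [0, 0, 0], [0, 0, 0], [0, 0, 0], [0, 0, 0], [0, 0, 0], [0, 0, 0], [0, 0, 0]], hand=[0.635, 0.655, 0.67, 0.69, 0.75, 0.85, 1, 1])

```text
clock: 29.75
eef_pos: [429.2, -274.6, 6.0]
eef_rot: [3.131, 0.0, 1.876]
wrist_force: [0.3, 0.1, -0.3]
finger_gap: 93.5
finger_force: 0.0
```

Call:
move_arm(dp=[[0, 0, 0], [0, 0, 5], [0, 0, 15], [0, 0, 30], [0, 0, 40], [0, 0, 40], [0, 0, 40], [-15, 0, 30], [0, 0, 0]], rotation=[[0, 0, 0], [0, 0, 0], [0, 0, 0], [0, 0, 0], [0, 0, 0], [0, 0, 0], [0, 0, 0], [0, 0, 0], [0, 0, 0]], hand=[1, 1, 1, 1, 1, 1, 1, 1, 1])

```text
clock: 30.88
eef_pos: [414.4, -275.1, 208.9]
eef_rot: [3.129, 0.004, 1.875]
wrist_force: [0.0, 0.0, -0.2]
finger_gap: 93.9
finger_force: 0.0
```

Run:
```python
from st import *
caps(); caps('side')
t=cam('top');w=cam('wrist');save(w,'end')
import pickle
t0=pickle.load(open('d0.pkl','rb'))['top']
d=cv2.absdiff(t['image'],t0['image']).max(2)
for n,(y0,y1,x0,x1) in dict(jar=(225,262,115,160),wrench=(130,155,225,290),shelf=(138,160,105,200),shelfR=(210,252,195,222)).items(): print(n,d[y0:y1,x0:x1].mean().round(2),(d[y0:y1,x0:x1]>40).sum())
# shaft line
g=t['image'].min(2);m=np.zeros_like(g);m[150:260,330:420]=g[150:260,330:420]>190
n,l,s,ce=cv2.connectedComponentsWithStats(m)
for i in range(1,n):
  if s[i][4]>15: print(s[i],onz(t,ce[i],20).round(0))
```

```text
{'clock': np.float64(30.875), 'eef_pos': array([ 414.366, -275.07 ,  208.93 ]), 'eef_rot': array([3.129, 0.004, 1.875]), 'wrist_force': array([ 0.02 ,  0.024, -0.22 ]), 'moment': array([-0.051,  0.093, -0.025]), 'finger_force': np.float64(0.0), 'finger_gap': np.float64(93.934)}
top [ 15  16  13  13 147] [283.85714286 223.87755102] [532.1 -33.5  27. ]
side [ 15  19  14  16 197] [290.2284264  197.52791878] [530.8 -24.3  27. ]
jar 11.13 0
wrench 2.13 0
shelf 2.01 0
shelfR 10.44 0
[363 181  21  48 222] [ 583. -276.   20.]
```

```bash
python3 -c "
from cell import manip
print(manip.sign_off())"
```

```text
the job is handed in; nothing more can be done
None
```

The job is handed in at about 31 s: the cap was squeezed roughly 2.3 mm past touch (about 3 N per pad) and stands near the middle of the mat, the reacher lies on the bench well clear of it and the shelf, and before/after top images show no sign that the jar, spanner or shelf moved, though I did not view a final picture.

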